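Count to the third bay and file the wrapped bar

TASK

Close the fingers and, starting at the rack's red end, run a fingertip lightly along the sprung blue rail, touching it over the first, the second and the third gap in turn; go no farther along the rail and never press it down to its stop. Then push the white-banded gold bar that lies before the rack into that third gap and no other, flat on the table all the way and never lifted, until it is fully home against the back stop. Leave the other bars, the stack and the palette knife where they are, and finish clear of everything.

Things in the scene. Friction and masses are not known exactly. Their poses are not given: they have to be found in the camera images.
- rack: fixed rack of seven white dividers (6 mm thick, 30 mm high) in a row along its y; six gaps, each 46 mm wide, open on top and in front, pitch 52 mm, gap centres at y = -130, -78, -26, 26, 78, 130 mm. Origin on the table at the middle of the mouth line (front ends of the dividers); x points into the gaps, y to the robot's left, z up. No floor: bars slide on the table
- back_stop (a point): middle of the front face of the aluminium back stop (30 mm high) that closes all six gaps, at its foot: rack x = 62 mm, y = 0. A bar that is home has its centre 45 mm in front of it (rack x = 17 mm) and sticks out 28 mm in front of the mouth line
- rail_top (a point): centre of the top face of the blue rail (316 mm along the rack's y, 20 mm wide, 10 mm thick, white bands over the dividers) lying across all gaps, 50 mm behind the mouth line; top 60 mm above the table when free. Spring-borne, it sinks level when pressed: 1.2 N to start, 0.4 N more per mm, stop at 12 mm (keep under 11)
- rail (a joint): how far the rail is pressed down, m: 0 free, 0.012 at its stop
- red_end: fixed red block 70 x 22 x 45 mm (x, y, z) at one end of the rack, left or right (rack y = +178 or -178 mm): counting starts at this end, the gap next to it is the first. Origin at the centre of its underside
- grey_end: the same block in grey, at the other end of the rack. Origin at the centre of its underside
- bar: loose gold-wrapped chocolate bar with a white paper band round its middle, the one to push; it lies flat in front of the rack, its length roughly along the gaps (within 20 degrees), its centre 64 to 77 mm before the mouth line, not always in front of the right gap; 90 x 36 x 16 mm (long side along its x), about 80 g; origin at the centre of its underside, z up
- bar_left: plain gold bar already home in the leftmost gap (rack y = 130 mm), to be left alone; 90 x 36 x 16 mm (long side along its x), about 80 g; origin at the centre of its underside, z up
- bar_right: plain gold bar already home in the rightmost gap (rack y = -130 mm), to be left alone; 90 x 36 x 16 mm (long side along its x), about 80 g; origin at the centre of its underside, z up
- stack: bystander: tied stack of gold bars, 90 x 72 x 80 mm, to the left; origin at the centre of its underside
- knife: bystander: palette knife (spatula with a wooden handle), 260 mm long, lying to the right along its x
There are look-alikes about, which are no part of the job. What is shaped like the bar but green is not meant. Of the things that look like the red_end, the larger one is meant.

How it is judged:
On the way, in this order (a step that is already met when the one before it is completed fails the run):
1. fingertip touches the rail over the first gap from the red end (contact force between the fingers and rail above 0.3 N and ((y of red_end in the frame of rack above 0 m and y of the grasp point in the frame of rack between 0.108 and 0.152 m) or (y of red_end in the frame of rack below 0 m and y of the grasp point in the frame of rack between -0.152 and -0.108 m))), for 0.1 s.
2. fingertip touches the rail over the second gap (contact force between the fingers and rail above 0.3 N and ((y of red_end in the frame of rack above 0 m and y of the grasp point in the frame of rack between 0.056 and 0.1 m) or (y of red_end in the frame of rack below 0 m and y of the grasp point in the frame of rack between -0.1 and -0.056 m))), for 0.1 s.
3. fingertip touches the rail over the third gap (contact force between the fingers and rail above 0.3 N and ((y of red_end in the frame of rack above 0 m and y of the grasp point in the frame of rack between 0.004 and 0.048 m) or (y of red_end in the frame of rack below 0 m and y of the grasp point in the frame of rack between -0.048 and -0.004 m))), for 0.1 s.
4. the banded bar is home in the third gap (((y of red_end in the frame of rack above 0 m and y of bar in the frame of rack between 0.017 and 0.035 m) or (y of red_end in the frame of rack below 0 m and y of bar in the frame of rack between -0.035 and -0.017 m)) and x of bar in the frame of rack above 0.013 m and angle between the x axis of bar and the x axis of rack, either way round below 0.15 rad and height (world z) of bar below 0.004 m and angle between bar's own z axis and vertical below 0.08 rad), for 0.2 s.
At the end, for the whole second after the job is handed in: the banded bar lies flat and still in the third gap from the red end: centre within 9 mm of the gap's middle line, far end within 4 mm of the back stop, turned under 0.15 rad; rail up again (2 mm); the other bars, stack and knife within 15 mm of where they began (all of step 4 and linear speed of bar below 0.01 m/s and value of joint rail below 0.002 m and distance of each of bar_left, bar_right, stack, knife from where it was at the start of the episode below 0.015 m); the robot touches nothing.
It fails at once if the rail is touched well past the third gap (over the fourth or beyond) (contact force between the fingers and rail above 0.3 N and ((y of red_end in the frame of rack above 0 m and y of the grasp point in the frame of rack below -0.008 m) or (y of red_end in the frame of rack below 0 m and y of the grasp point in the frame of rack above 0.008 m))).
It fails at once if the rail is pressed to its stop (more than 11 mm) (value of joint rail above 0.011 m).
It fails at once if the banded bar is lifted or tipped up (height (world z) of bar above 0.008 m or angle between bar's own z axis and vertical above 0.3 rad).
It fails at once if the banded bar is pushed into another gap (more than 15 mm in) (x of bar in the frame of rack above -0.03 m and ((y of red_end in the frame of rack above 0 m and not (y of bar in the frame of rack between 0 and 0.052 m)) or (y of red_end in the frame of rack below 0 m and not (y of bar in the frame of rack between -0.052 and 0 m)))).
It fails at once if another bar, the stack or the knife is disturbed (more than 15 mm) (distance of any of bar_left, bar_right, stack, knife from where it was at the start of the episode above 0.015 m).
It also fails if it takes over 62 s, if anything falls off the work surface, if the arm or the gripper's body presses on something with over 40 N, if the wrist force passes 120 N, or if a joint passes its speed limit or range.

ROBOT

A 6-joint arm with a two-finger parallel gripper is mounted at the origin on the work surface. World frame = base frame: x ahead of the robot, y to its left, z up, the work surface at z = 0. Lengths are in m, angles in rad, forces in N, time in s.
With the tool pointing down it reaches from about 0.225 to 0.875 m from the base axis. Payload 3.4 kg.
Tool frame: the origin (TCP) lies on the mounting face of the last link; the fingertips stand 173 mm ahead of it and the grasp point (between the pads) lies 155 mm ahead of it; y points along the fingers, x is the direction in which the jaws open and shut, and the axes are right-handed (so a half turn about y gives the same grasp; the last joint's range is limited). The gripper opens to 85 mm and grips with 20 to 120 N. Pads are 22 mm wide; open, the fingers measure 114 mm over their backs; the gripper's body (76 mm by 85 mm) begins 54 mm behind the grasp point. The pads swing forward as they close: fully open they stand 13 mm farther back than shut.
Start: joints at [-1.339, 0.276, 1.505, -0, 1.361, -0.121], TCP at [0.199, -0.54, 0.405] pointing down, gripper open.
Joint ranges: [-2.89, 2.89], [-0.75, 2.08], [0.22, 2.7], [-1.18, 4.32], [0.11, 2.71], [-2.7, 2.7]. Speed limits (rad/s): [2.57, 2.57, 3.14, 3.14, 3.14, 3.14].

INTERFACE

Orientations are given as a unit quaternion [w, x, y, z].
In Python, from rig import manip, vision, ticket gives the robot as it stands.
- The arm moves only by the tool arm_command, never from a script. Its argument "increments" is one flat list of numbers, 7 for each row, row after row: the turn, a rotation vector about the tool's x, y, z in rad, then the shift along the tool's x, y, z in cm, then the closure, from 0 (fully open) to 1 (shut). In form: [wx, wy, wz, tx, ty, tz, hand, wx, wy, wz, tx, ty, tz, hand, ...]. A call has 1 to 8 rows; each row shifts and turns the commanded pose from where the row before left it, along the tool's axes as they then stand; what a row does not reach is not made up. A row lasts 1/8 s, in which the tool goes at most 62.5 mm and 10.7 degrees, less where a joint would pass 70% of its speed; a pose out of reach is approached as far as the arm can. A call is refused whole if a number of a shift passes 6.25 or a number of a turn 0.188, either way. A call with a gripper value outside its range is refused whole. The fingers move at their own pace and stop on an object; "grip_force" is the grip in N (left out, the last holds). Time passes only in rows, so rows that do not move let the fingers close. It gives the time, the measured TCP pose, the force and the opening at its end, in the units of the state.
- manip.get_state(): the state, without advancing time (a new reading comes with each control period).
- vision.get_image(name): name is "scene" or "top" or "wrist"; returns the picture (384x512x3 uint8, red, green, blue); there is no depth.
- vision.camera_params(name): a dict with "vfov" (degrees; the focal length in pixels is half the picture's height over the tangent of half this angle, whatever the lens; pixels are square), "cx", "cy" (the principal point, pixels), "distortion" ([k1, k2, p1, p2, k3] as OpenCV has them; the pictures are not rectified), "R" (3x3) and "t" (3): a world point X has camera coordinates R X + t. Camera axes: x right, y down, z forward; pixel columns grow to the right and rows downward; lengths in m; the calibration is good to about 2 mm. A picture is of the moment at which its call begins: read the wrist's pose just before it. camera_params takes no time and is no camera call; for the wrist camera it gives the pose at the moment of the call.
- ticket.sign_off(): hands the job in, once; it reports no verdict.
The state is a dict: "clock": time; "qpos": joint angles; "qd": joint speeds; "effort": joint torques, N m; "position": TCP position; "ee_rot": TCP orientation; "contact_force": force on the tool from outside, world axes, zero at the start; "moment": the same for the moment, N m; "width": finger opening in m.
Only numpy, scipy, OpenCV 4.12 (cv2) and the standard library are available. Lean on these libraries where they do the work, as an engineer would, in place of code of your own. Each camera call takes 0.05 s, during which the arm holds its last target.

## Working session

There is one attempt and no reset: what is moved stays moved. The work goes in short steps, Python scripts to look and compute and a tool call to move; the robot and the scene stay as the last step left them, time stands still between calls to the robot, and variables do not carry over. Pictures are saved under pics/ and viewed, and the job is handed in when it is done.

Besides the shell and the picture viewer there is one more tool, called as name(argument=value, ...) on one line, values as JSON. arm_command: Moves the arm, as the interface text tells. Its arguments: {"type":"object","properties":{"increments":{"type":"array"},"grip_force":{"type":"number"}},"required":["increments"]}

```bash
mkdir -p pics; ls; python3 - <<'E'
from rig import manip, vision, ticket
import cv2
s=manip.get_state();print(s)
for n in("scene","top"):
    im=vision.get_image(n);cv2.imwrite(f"pics/{n}0.png",im[:,:,::-1]);print(n,vision.camera_params(n))
E
```

```text
pics
{'clock': 0.0, 'qpos': array([-1.33898751e+00,  2.76573674e-01,  1.50612998e+00,  1.26155580e-05,
        1.36068930e+00, -1.20997903e-01]), 'qd': array([ 0.00033308, -0.0010051 , -0.00056152, -0.00098668, -0.00032077,
       -0.00086379]), 'effort': array([-1.11510613e-03, -4.16771650e+01, -2.45802498e+01, -1.31832603e-04,
        1.11771884e-02, -4.86384948e-06]), 'position': array([ 0.19863001, -0.53937358,  0.40385284]), 'ee_rot': array([ 0.5804125 , -0.57955708,  0.40496767, -0.40402487]), 'contact_force': array([ 0.24557592, -0.68245033, -1.31216216]), 'moment': array([-0.00124639,  0.0323093 ,  0.04532009]), 'width': 0.08534384855448485}
scene {'vfov': 44.5992301510631, 'cx': 261.13504077812934, 'cy': 190.8880449073781, 'distortion': array([0.03475807, 0.        , 0.        , 0.        , 0.        ]), 'R': array([[ 0.88488005,  0.46573232, -0.00898363],
       [ 0.35550492, -0.68766152, -0.63303862],
       [-0.30100424,  0.55696951, -0.77406809]]), 't': array([-0.47004619, -0.12457699,  1.48332377])}
top {'vfov': 42.764305201606945, 'cx': 254.7605625239067, 'cy': 191.55487611632307, 'distortion': array([-0.15030235,  0.        ,  0.        ,  0.        ,  0.        ]), 'R': array([[-2.52895534e-03, -9.99548416e-01,  2.99427371e-02],
       [-9.98146809e-01,  7.02636523e-04, -6.08477933e-02],
       [ 6.07992766e-02, -3.00411289e-02, -9.97697839e-01]]), 't': array([-0.02161587,  0.53670213,  1.24273331])}
```

View pics/scene0.png

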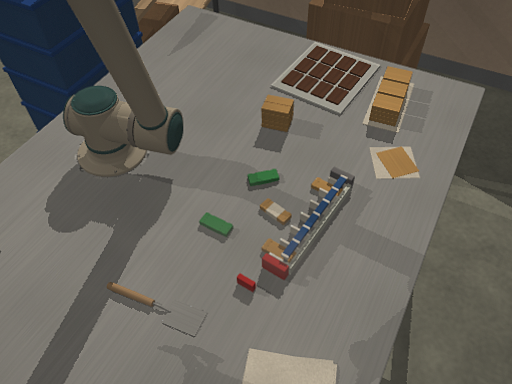

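View pics/top0.png

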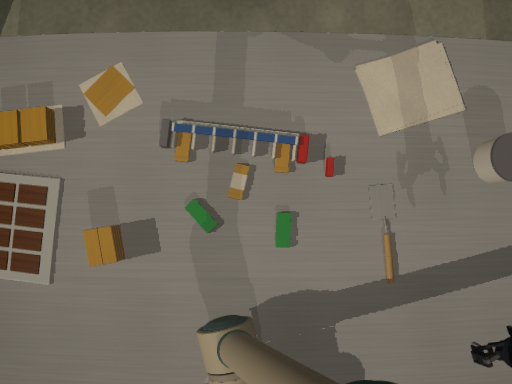

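The top view shows the rack's blue rail from (175,128) to (295,140). The large red block at (303,150) adjoins the rack on the right; a smaller red one at (330,167) stands apart. The white-banded bar is at (239,181), and the green look-alikes are at (201,215) and (284,229). I'll confirm this in an enlarged crop.

```bash
cat > h.py <<'E'
import cv2,numpy as np
from rig import manip,vision,ticket
from scipy.spatial.transform import Rotation as Ro
def K(p):
    f=192/np.tan(np.radians(p['vfov']/2));return np.array([[f,0,p['cx']],[0,f,p['cy']],[0,0,1.]])
def cast(p,uv,z):
    n=cv2.undistortPoints(np.array(uv,float).reshape(-1,1,2),K(p),p['distortion']).reshape(-1,2)
    d=np.c_[n,np.ones(len(n))]@p['R'];c=-p['R'].T@p['t']
    return c+d*((z-c[2])/d[:,2])[:,None]
def proj(p,X):
    return cv2.projectPoints(np.array(X,float).reshape(-1,1,3),cv2.Rodrigues(p['R'])[0],p['t'],K(p),p['distortion'])[0].reshape(-1,2)
def rot(s):
    q=s['ee_rot'];return Ro.from_quat([q[1],q[2],q[3],q[0]])
E
python3 - <<'E'
from h import *
im=cv2.imread('pics/top0.png');p=vision.camera_params('top')
cv2.imwrite('pics/crop0.png',cv2.resize(im[100:260,150:350],None,fx=4,fy=3.75*4/3.75*0+3.75,interpolation=cv2.INTER_CUBIC)[:600])
hsv=cv2.cvtColor(im,cv2.COLOR_BGR2HSV)
def blobs(m,name,z,mn=30):
    n,l,st,c=cv2.connectedComponentsWithStats(m)
    for i in range(1,n):
        if st[i,4]>=mn:
            pts=np.argwhere(l==i)[:,::-1].astype(np.float32)
            r=cv2.minAreaRect(cast(p,pts,z)[:,:2].astype(np.float32)*1000)
            print(name,c[i].round(1),st[i,4],np.round(r[0],1),np.round(r[1],1),round(r[2],1))
blobs(cv2.inRange(hsv,(0,150,60),(6,255,255))|cv2.inRange(hsv,(174,150,60),(180,255,255)),'red',.045)
blobs(cv2.inRange(hsv,(100,120,50),(125,255,255)),'blue',.06,15)
roi=np.zeros(im.shape[:2],np.uint8);roi[100:260,150:350]=255
blobs(cv2.inRange(hsv,(8,120,80),(28,255,255))&roi,'gold',.016)
s=manip.get_state();print(rot(s).as_matrix().round(3),s['position'])
E
```

```text
red [302.7 148.6] 259 [ 644.2 -143.6] [23.6 73.4] 83.6
red [329.2 166.5] 145 [ 598.6 -210.9] [18.9 49.8] 84.8
blue [182.3 127.7] 110 [694.4 159.4] [41.4 16.5] 83.4
blue [203.4 130.1] 109 [688.4 107.3] [41.1 16.7] 82.7
blue [224.3 132.3] 110 [682.6  55.2] [41.6 16.3] 82.8
blue [244.8 134.6] 110 [676.6   3.2] [41.  16.8] 84.9
blue [265.4 137.1] 111 [670.7 -48.3] [41.6 16.8] 83.8
blue [286.3 139.5] 113 [ 664.8 -100.1] [41.2 16.8] 83.9
gold [182.7 146.9] 399 [652.9 163.9] [36.6 75.7] 83.4
gold [282.  157.9] 399 [624.5 -93.4] [36.3 75.3] 84.5
gold [241.1 168.7] 127 [595.9  12.5] [34.9 23.9] 77.4
gold [235.2 193.2] 134 [532.7  28. ] [35.5 24.3] 75.9
[[ 0.346 -0.     0.938]
 [-0.938  0.002  0.346]
 [-0.002 -1.     0.   ]] [ 0.19863079 -0.53937612  0.4039268 ]
```

View pics/crop0.png

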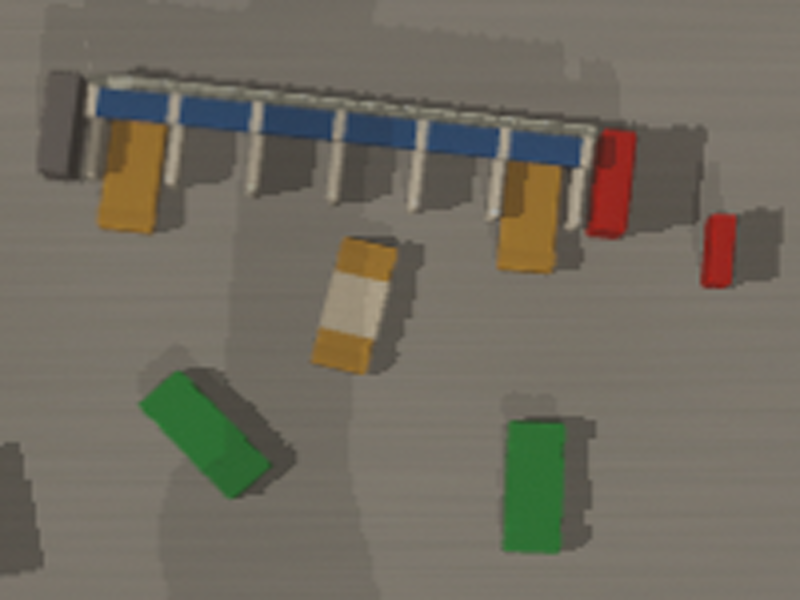

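The crop agrees. The large red block touching the rack's right end is `red_end`, so the third gap is at rack y = -26 mm. The white-banded gold bar is the one to push. I'll shut the fingers and turn the tool square to the rack.

arm_command(increments=[0,0.156,0,0,0,0,1,0,0.156,0,0,0,0,1,0,0.155,0,0,0,0,1,0,0,0,0,0,0,1,0,0,0,0,0,0,1], grip_force=20)

```text
clock: 0.72
position: [0.1987, -0.5396, 0.4045]
ee_rot: [0.471, -0.471, 0.527, -0.527]
contact_force: [0.6, -0.2, -0.4]
width: 0.0002
```

```bash
cat >> h.py <<'E'
O=np.array([.6299,.0351]);yr=np.array([.1133,.9936]);xr=np.array([.9936,-.1133])
def W(x,y,z): return np.r_[O+xr*x+yr*y,z]
def st():
    s=manip.get_state();R=rot(s).as_matrix();g=s['position']+R[:,1]*.155;d=g[:2]-O
    print('t',round(s['clock'],2),'grasp rack x,y,tipz mm',(d@xr*1000).round(1),(d@yr*1000).round(1),((s['position']+R[:,1]*.173)[2]*1000).round(1),'F',s['contact_force'].round(2),'w',round(s['width'],4))
    return s,R
def to(x,y,tz): # tip target in rack frame
    s,R=st();tip=s['position']+R[:,1]*.173
    print('tool delta cm',(R.T@(W(x,y,tz)-tip)*100).round(2)); 
    T=np.c_[np.r_[-yr,0],[0,0,-1],np.r_[xr,0]]
    print('turn',Ro.from_matrix(R.T@T).as_rotvec().round(4))
E
python3 -c "
from h import *
to(.05,-.13,.09)"
```

```text
t 0.72 grasp rack x,y,tipz mm -363.4 -619.8 231.5 F [ 0.59 -0.24 -0.4 ] w 0.0002
tool delta cm [-48.91  14.16  41.41]
turn [ 0.0001  0.0015 -0.0004]
```

arm_command(increments=[0,0,0,-4,0,3.4,1,0,0,0,-4,0,3.4,1,0,0,0,-4,0,3.4,1,0,0,0,-4,0,3.4,1,0,0,0,-4,0,3.4,1,0,0,0,-4,0,3.4,1,0,0,0,-4,0,3.4,1,0,0,0,-4,0,3.4,1])

```text
clock: 1.72
position: [0.5065, -0.2513, 0.4048]
ee_rot: [-0.471, 0.471, -0.527, 0.527]
contact_force: [1.2, 0.1, -0.1]
width: 0.0004
```

arm_command(increments=[0,0,0,-4,0,3.4,1,0,0,0,-4,0,3.4,1,0,0,0,-4,0,3.4,1,0,0,0,-4,0,3.4,1,0,0,0,0,4,0,1,0,0,0,0,4,0,1,0,0,0,0,0,0,1])

```text
clock: 2.6
position: [0.6576, -0.1087, 0.321]
ee_rot: [0.469, -0.473, 0.53, -0.525]
contact_force: [-1.2, 0.3, 0.1]
width: -0.0002
```

```bash
python3 -c "
from h import *
to(.05,-.13,.075)
for n in ('top','scene'):
  im=vision.get_image(n);cv2.imwrite('pics/'+n+'1.png',im[:,:,::-1])
a=cv2.imread('pics/top1.png')[90:210,150:350];b=cv2.imread('pics/scene1.png')[130:300,210:410]
cv2.imwrite('pics/c1.png',np.hstack([cv2.resize(a,(400,240)),cv2.resize(b,(400,340))[:240]]) )
cv2.imwrite('pics/s1.png',cv2.resize(b,(700,595),interpolation=cv2.INTER_CUBIC))
"
```

```text
t 2.6 grasp rack x,y,tipz mm 42.6 -139.6 148.0 F [-1.19  0.31  0.08] w -0.0002
tool delta cm [-0.95  7.29  0.82]
turn [ 0.0082  0.0009 -0.0011]
```

View pics/s1.png

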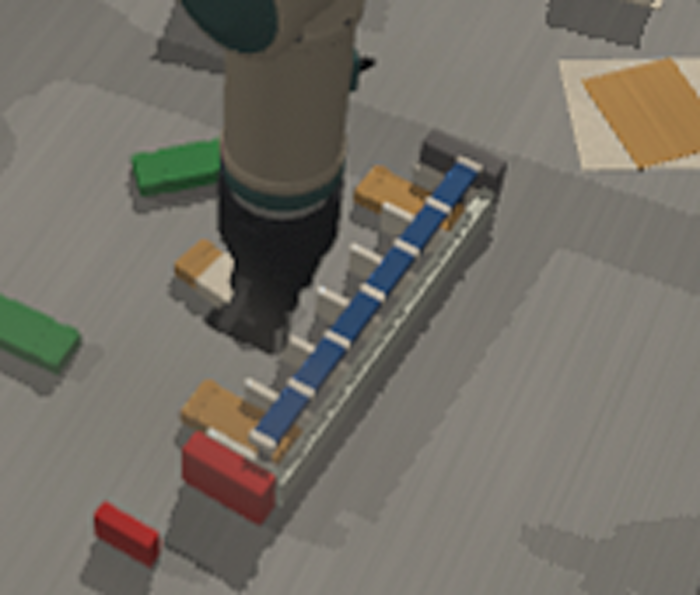

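The scene view shows the closed fingers hovering over the rack's red end, and the rail is clear. Next I'll cross-check the rail position in the scene camera, then close in.

```bash
python3 -c "
from h import *
im=cv2.imread('pics/scene0.png');p=vision.camera_params('scene')
h=cv2.cvtColor(im,cv2.COLOR_BGR2HSV);m=cv2.inRange(h,(100,120,50),(125,255,255));m[:160]=0;m[:,:230]=0
n,l,s,c=cv2.connectedComponentsWithStats(m)
for i in range(1,n):
  if s[i,4]>25:
    P=cast(p,c[i],.058)[0];d=P[:2]-O;print(c[i].round(1),s[i,4],(d@xr*1000).round(1),(d@yr*1000).round(1))
to(.05,-.13,.075)
"
```

```text
[339.5 182.5] 77 52.1 131.5
[330.4 194.5] 77 52.1 79.3
[321.1 206.8] 85 52.0 27.8
[311.2 220. ] 91 52.0 -24.9
[303.  230.7] 48 51.6 -66.2
t 2.7 grasp rack x,y,tipz mm 45.5 -140.3 152.5 F [-0.02 -0.25  0.61] w 0.0
tool delta cm [-1.04  7.75  0.44]
turn [-0.0008 -0.0001  0.0002]
```

arm_command(increments=[0,0,0,0,0,0,1,0,0,0,0,0,0,1])

```text
clock: 2.95
position: [0.659, -0.1095, 0.3266]
ee_rot: [-0.471, 0.47, -0.527, 0.529]
contact_force: [-1.1, 0.5, -0.1]
width: 0.0001
```

```bash
python3 -c "
from h import *
to(.05,-.13,.075)"
```

```text
t 2.95 grasp rack x,y,tipz mm 45.8 -140.5 153.6 F [-1.06  0.48 -0.12] w 0.0001
tool delta cm [-1.06  7.86  0.38]
turn [-0.0033 -0.0008  0.0006]
```

The two cameras agree to within 2 mm. Descending to 15 mm above the rail.

arm_command(increments=[0,0,0,-1.1,2,0.5,1,0,0,0,0,2,0,1,0,0,0,0,2,0,1,0,0,0,0,1.8,0,1,0,0,0,0,0,0,1,0,0,0,0,0,0,1])

```text
clock: 3.7
position: [0.6653, -0.0988, 0.247]
ee_rot: [-0.471, 0.47, -0.527, 0.528]
contact_force: [-0.4, -0.1, -0.1]
width: -0.0002
```

```bash
python3 -c "
from h import *
to(.05,-.13,.058)
im=vision.get_image('scene');cv2.imwrite('pics/s2.png',cv2.resize(im[130:300,210:410,::-1],(700,595),interpolation=cv2.INTER_CUBIC))"
```

```text
t 3.7 grasp rack x,y,tipz mm 50.5 -129.1 74.0 F [-0.37 -0.14 -0.12] w -0.0002
tool delta cm [ 0.1   1.6  -0.05]
turn [-0.0008 -0.0007  0.0001]
```

View pics/s2.png

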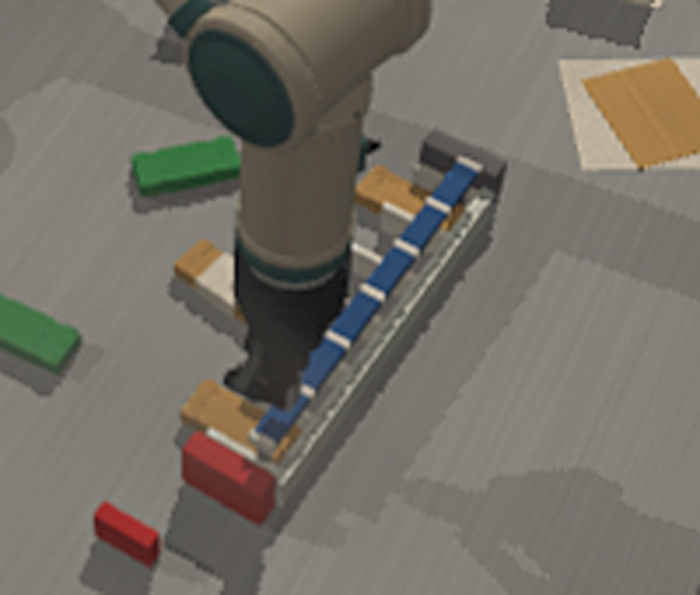

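The fingertip stands over the first gap, about 14 mm above the rail. Lowering gently.

arm_command(increments=[0,0,0,0,0.6,0,1,0,0,0,0,0.6,0,1,0,0,0,0,0.2,0,1,0,0,0,0,0.2,0,1,0,0,0,0,0,0,1])

```text
clock: 4.38
position: [0.6648, -0.0989, 0.2308]
ee_rot: [0.471, -0.471, 0.528, -0.528]
contact_force: [-1.9, -0.8, 2.6]
width: -0.0001
```

```bash
python3 -c "
from h import *
to(.05,-.13,.056)"
```

```text
t 4.38 grasp rack x,y,tipz mm 49.8 -129.2 57.8 F [-1.89 -0.76  2.56] w -0.0001
tool delta cm [0.08 0.18 0.02]
turn [ 0.0004 -0.0007  0.0001]
```

arm_command(increments=[0,0,0,0,0.2,0,1,0,0,0,0,0,0,1,0,0,0,0,0,0,1])

```text
clock: 4.75
position: [0.6648, -0.0989, 0.2288]
ee_rot: [0.471, -0.471, 0.528, -0.528]
contact_force: [-2.8, 0.5, 4.2]
width: -0.0003
```

```bash
python3 -c "
from h import *
to(.05,-.078,.056)
im=vision.get_image('scene');cv2.imwrite('pics/s3.png',cv2.resize(im[130:300,210:410,::-1],(700,595),interpolation=cv2.INTER_CUBIC));st()"
```

```text
t 4.75 grasp rack x,y,tipz mm 49.8 -129.2 55.8 F [-2.79  0.51  4.18] w -0.0003
tool delta cm [-5.12 -0.02  0.02]
turn [ 0.0003 -0.0007  0.0001]
t 4.8 grasp rack x,y,tipz mm 49.8 -129.2 55.8 F [-1.81  0.02  2.55] w -0.0003
```

View pics/s3.png

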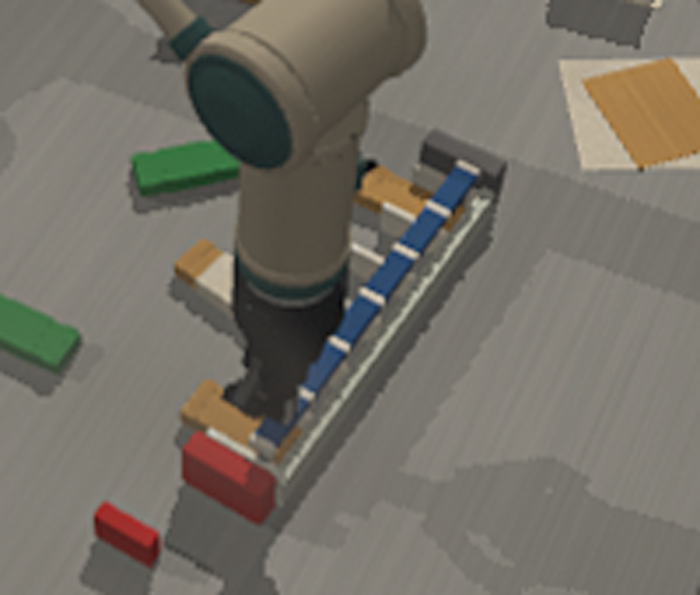

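The fingertip is on the rail with about 3 N of upward force, which matches 4 mm of sink. Sliding to the second gap.

arm_command(increments=[0,0,0,-0.9,0,0,1,0,0,0,-0.9,0,0,1,0,0,0,-0.9,0,0,1,0,0,0,-0.9,0,0,1,0,0,0,-0.9,0,0,1,0,0,0,-0.6,0,0,1,0,0,0,0,0,0,1,0,0,0,0,0,0,1])

```text
clock: 5.8
position: [0.6708, -0.0473, 0.2286]
ee_rot: [0.471, -0.47, 0.528, -0.527]
contact_force: [1.0, 2.7, 3.2]
width: -0.0
```

```bash
python3 -c "
from h import *
to(.05,-.026,.056)"
```

```text
t 5.8 grasp rack x,y,tipz mm 50.0 -76.9 55.6 F [1.05 2.7  3.19] w -0.0
tool delta cm [-5.09 -0.03 -0.01]
turn [ 0.     -0.0012 -0.0022]
```

arm_command(increments=[0,0,0,-0.9,0,0,1,0,0,0,-0.9,0,0,1,0,0,0,-0.9,0,0,1,0,0,0,-0.9,0,0,1,0,0,0,-0.9,0,0,1,0,0,0,-0.5,0,0,1,0,0,0,0,0,0,1,0,0,0,0,0,0,1])

```text
clock: 6.8
position: [0.6765, 0.0023, 0.2287]
ee_rot: [0.471, -0.47, 0.528, -0.527]
contact_force: [-0.4, 1.8, 3.9]
width: 0.0001
```

```bash
python3 -c "
from h import *
to(.05,-.026,.056)"
```

```text
t 6.8 grasp rack x,y,tipz mm 50.0 -27.0 55.7 F [-0.39  1.83  3.89] w 0.0001
tool delta cm [-0.1  -0.03  0.  ]
turn [ 0.     -0.0012 -0.0021]
```

Touched over all three gaps at about 3–4 N. Lifting off and going behind the bar.

arm_command(increments=[0,0,0,0,-2,0,1,0,0,0,0,-3,0,1,0,0,0,0,-2.5,-2,1,0,0,0,0,0,-4,1,0,0,0,0,0,-5,1,0,0,0,0,0,-5,1,0,0,0,0,0,-4,1,0,0,0,0,0,0,1])

```text
clock: 7.8
position: [0.4742, 0.0247, 0.303]
ee_rot: [0.47, -0.472, 0.529, -0.527]
contact_force: [0.6, -0.2, 1.3]
width: -0.0002
```

```bash
python3 -c "
from h import *
im=vision.get_image('top');cv2.imwrite('pics/t4.png',cv2.resize(im[100:260,150:350,::-1],(750,600),interpolation=cv2.INTER_CUBIC))
to(-.14,-.018,.006)
p=vision.camera_params('top')
im=cv2.imread('pics/top0.png')
h=cv2.cvtColor(im,cv2.COLOR_BGR2HSV);m=cv2.inRange(h,(45,100,40),(80,255,255));m[300:]=0
n,l,s,c=cv2.connectedComponentsWithStats(m)
for i in range(1,n):
  if s[i,4]>50:
    q=np.argwhere(l==i)[:,::-1];d=cast(p,q,.016)[:,:2]-O;x=d@xr*1000;y=d@yr*1000;print('green',x.min(),x.max(),y.min(),y.max())
"
```

```text
t 7.85 grasp rack x,y,tipz mm -151.2 -28.0 130.5 F [ 0.2  -0.21  0.2 ] w -0.0002
tool delta cm [-1.   12.45  1.13]
turn [ 0.0005 -0.0008 -0.0002]
green -202.73873448721366 -122.3343395209243 18.99651142425242 105.48951675662833
green -218.78553004917882 -129.9193936063317 -170.57440456781282 -130.6772073809086
```

View pics/t4.png

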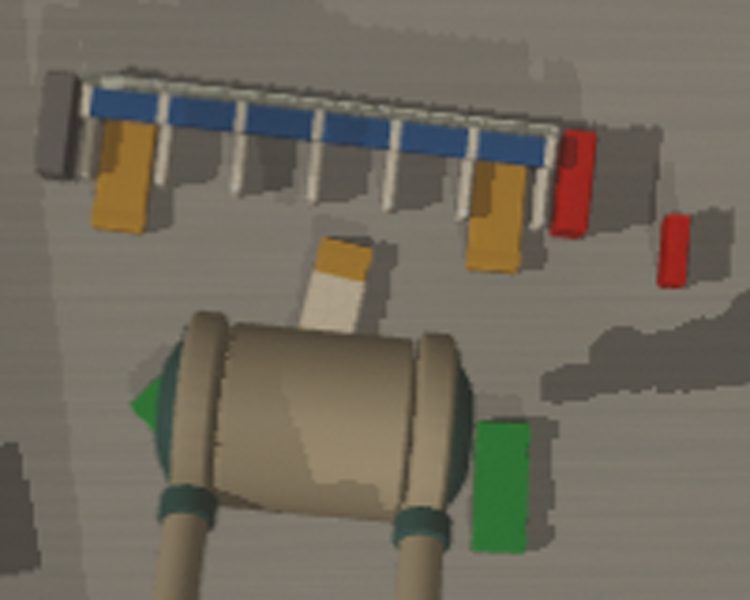

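The top view shows the bar undisturbed, with its visible end at (345,260) in the crop. The rail looks free. The tool sits behind the bar and will come down between the two green ones, at y > 19 mm and y < -130 mm.

arm_command(increments=[0,0,0,-0.3,2.5,1,1,0,0,0,0,2.5,0,1,0,0,0,0,2.5,0,1,0,0,0,0,2,0,1,0,0,0,0,1.5,0,1,0,0,0,0,0.7,0,1,0,0,0,0,0.3,0,1,0,0,0,0,0,0,1])

```text
clock: 8.85
position: [0.4885, 0.026, 0.1838]
ee_rot: [-0.471, 0.47, -0.528, 0.528]
contact_force: [0.2, -0.6, -0.3]
width: -0.0001
```

```bash
python3 -c "
from h import *
to(-.121,-.025,.006)
im=vision.get_image('scene');cv2.imwrite('pics/s5.png',cv2.resize(im[130:300,210:410,::-1],(700,595),interpolation=cv2.INTER_CUBIC))
im=vision.get_image('wrist');cv2.imwrite('pics/w5.png',im[:,:,::-1])"
```

```text
t 8.85 grasp rack x,y,tipz mm -139.4 -25.1 10.8 F [ 0.2  -0.6  -0.28] w -0.0001
tool delta cm [-0.01  0.48  1.83]
turn [-0.0006 -0.0008  0.    ]
```

View pics/s5.png

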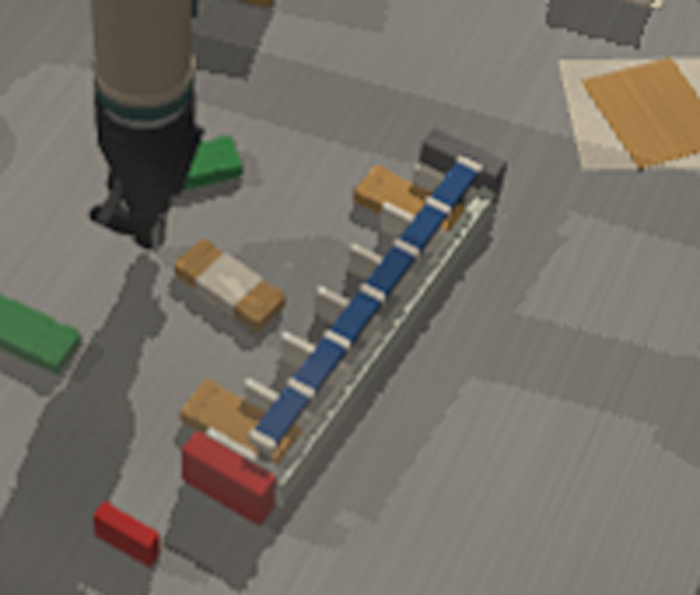

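View pics/w5.png

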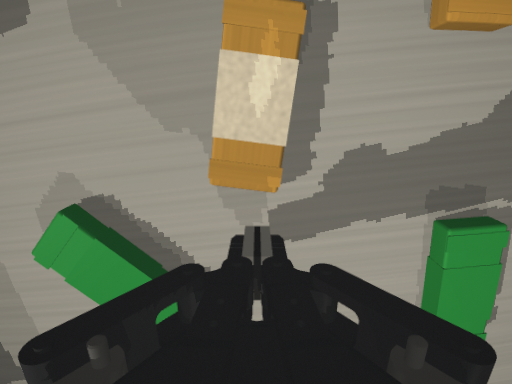

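The wrist view shows the closed pads at (257,240) just behind the banded bar's rear end at (245,183), both on the table. I'll lower to 7 mm and push part of the way.

arm_command(increments=[0,0,0,0,0.4,0.6,1,0,0,0,0,0,0.6,1,0,0,0,0,0,0.6,1,0,0,0,0,0,0.6,1,0,0,0,0,0,0.6,1,0,0,0,0,0,0.6,1,0,0,0,0,0,0,1])

```text
clock: 9.82
position: [0.5247, 0.0219, 0.1797]
ee_rot: [-0.471, 0.47, -0.527, 0.528]
contact_force: [-0.1, 0.5, -0.2]
width: -0.0
```

```bash
python3 -c "
from h import *
to(-.039,-.025,.007)
im=vision.get_image('wrist');cv2.imwrite('pics/w6.png',im[:,:,::-1])
im=vision.get_image('scene');cv2.imwrite('pics/s6.png',cv2.resize(im[130:300,210:410,::-1],(700,595),interpolation=cv2.INTER_CUBIC))"
```

```text
t 9.82 grasp rack x,y,tipz mm -102.7 -25.1 6.7 F [-0.1   0.46 -0.25] w -0.0
tool delta cm [-0.01 -0.01  6.37]
turn [-0.0017 -0.0008 -0.    ]
```

View pics/w6.png

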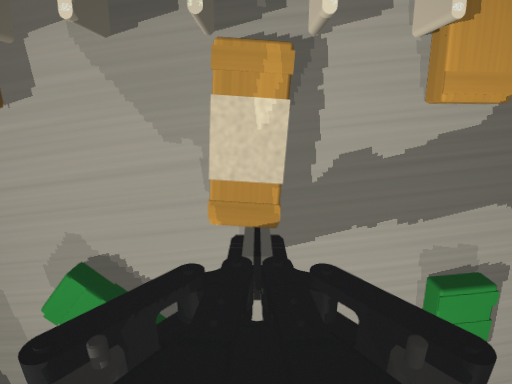

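View pics/s6.png

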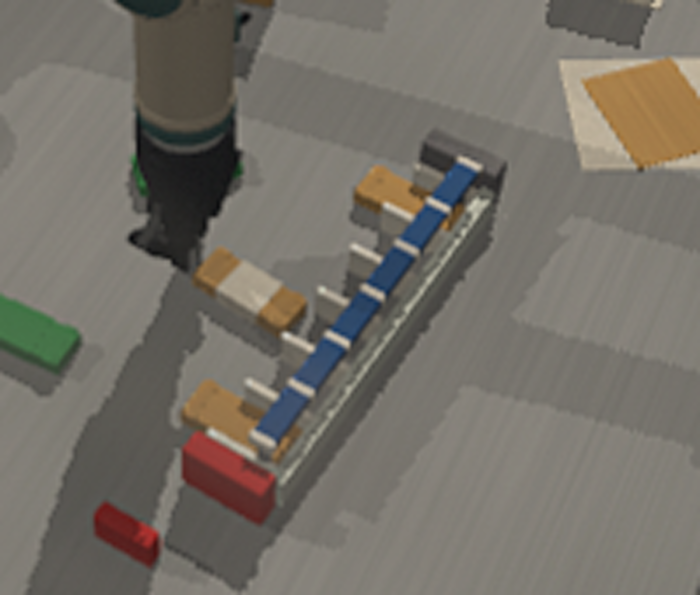

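The bar has straightened, and its front end at (252,45) in the wrist view points between the dividers at (200,8) and (325,10). I'll measure it before going on.

```bash
cat >> h.py <<'E'
def bar(im,roi):
    p=vision.camera_params('wrist');h=cv2.cvtColor(im,cv2.COLOR_RGB2HSV)
    m=cv2.inRange(h,(5,120,60),(28,255,255));r=np.zeros_like(m);r[roi[1]:roi[3],roi[0]:roi[2]]=255;m&=r
    m=cv2.morphologyEx(m,cv2.MORPH_OPEN,np.ones((3,3)))
    q=np.argwhere(m>0)[:,::-1];d=(cast(p,q,.016)[:,:2]-O)*1000
    R=cv2.minAreaRect(np.c_[d@xr,d@yr].astype(np.float32));print('bar rack',np.round(R[0],1),np.round(R[1],1),round(R[2],2))
E
python3 -c "
from h import *
im=cv2.imread('pics/w6.png')[:,:,::-1].copy();bar(im,(180,25,320,230))"
```

```text
bar rack [-47.6 -20.5] [37.2 88.8] 86.19
```

The bar is at y = -20.5 mm and turned -3.8°, which leaves only about 2 mm clearance on the left divider. I'll nudge it sideways about 4 mm first, so I'm backing off and going round to its left.

arm_command(increments=[0,0,0,0,0,-1.5,1,0,0,0,0,-2,0,1,0,0,0,0,-2,0,1,0,0,0,-2,0,2,1,0,0,0,-2.2,0,2.5,1,0,0,0,0,0,2.5,1,0,0,0,0,0,0,1])

```text
clock: 10.8
position: [0.5836, 0.0576, 0.2196]
ee_rot: [-0.471, 0.471, -0.527, 0.528]
contact_force: [-0.9, -0.3, -0.1]
width: -0.0001
```

arm_command(increments=[0,0,0,0,2,0,1,0,0,0,0,1.5,0,1,0,0,0,0,0.4,0,1,0,0,0,0,0,0,1])

```text
clock: 11.3
position: [0.5828, 0.0574, 0.1805]
ee_rot: [0.47, -0.471, 0.528, -0.528]
contact_force: [-0.2, 0.3, 0.6]
width: 0.0002
```

```bash
python3 -c "
from h import *
to(-.047,.004,.007)
im=vision.get_image('wrist');cv2.imwrite('pics/w7.png',im[:,:,::-1])"
```

```text
t 11.3 grasp rack x,y,tipz mm -49.5 16.8 7.5 F [-0.19  0.3   0.58] w 0.0002
tool delta cm [1.28 0.05 0.25]
turn [ 0.0009 -0.0008  0.0002]
```

View pics/w7.png

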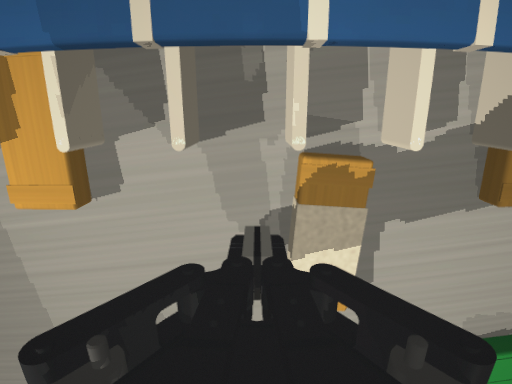

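The front-left corner of the bar, (300,155), would indeed have met the divider end at (298,145). The pads are about 10 mm left of the bar near its middle, so I'm nudging right.

arm_command(increments=[0,0,0,0.4,0,0,1,0,0,0,0.4,0,0,1,0,0,0,0.3,0,0,1,0,0,0,0.2,0,0,1,0,0,0,0,0,0,1])

```text
clock: 11.98
position: [0.5819, 0.0444, 0.1809]
ee_rot: [-0.471, 0.47, -0.528, 0.528]
contact_force: [-0.1, 0.8, 2.1]
width: 0.0002
```

```bash
python3 -c "
from h import *
to(-.047,.004,.007)
im=vision.get_image('wrist');cv2.imwrite('pics/w8.png',im[:,:,::-1])"
```

```text
t 11.97 grasp rack x,y,tipz mm -48.7 3.8 7.9 F [-0.07  0.78  2.12] w 0.0002
tool delta cm [-0.02  0.09  0.17]
turn [-0.0006 -0.0009 -0.    ]
```

View pics/w8.png

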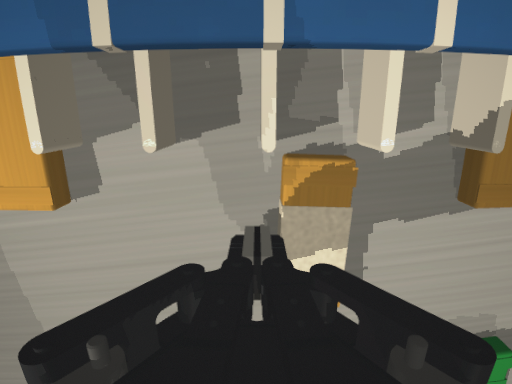

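```bash
python3 -c "
from h import *
p=vision.camera_params('wrist')
def r(uv,z):
  d=(cast(p,uv,z)[:,:2]-O)*1000;print(np.c_[d@xr,d@yr].round(1).tolist())
r([(282,156),(355,157),(280,206),(352,206),(279,250),(346,250)],.016)
r([(269,147),(388,147),(150,147)],.03)"
```

```text
[[-0.6, -8.3], [-1.0, -44.4], [-26.4, -7.9], [-26.4, -45.3], [-51.5, -8.0], [-51.7, -44.5]]
[[5.5, -1.3], [5.7, -53.7], [5.6, 50.7]]
```

The bar is now straight, its edges running at constant y from front to back. It is centred within about 1 mm of the gap line once corrected for the divider readings. I'll go back behind it.

arm_command(increments=[0,0,0,-1,0,0,1,0,0,0,0,-2,0,1,0,0,0,0,-2.3,0,1,0,0,0,0,0,-3.5,1,0,0,0,2,0,-3.6,1,0,0,0,1.9,0,0,1,0,0,0,0,0,0,1,0,0,0,0,0,0,1])

```text
clock: 13.02
position: [0.5085, 0.0243, 0.2237]
ee_rot: [-0.471, 0.47, -0.528, 0.528]
contact_force: [-0.3, 0.7, -0.0]
width: 0.0003
```

```bash
python3 -c "
from h import *
to(-.12,-.025,.007)"
```

```text
t 13.03 grasp rack x,y,tipz mm -119.4 -24.5 50.7 F [-0.27  0.66 -0.02] w 0.0003
tool delta cm [ 0.05  4.37 -0.07]
turn [-0.0006 -0.0008 -0.0002]
```

arm_command(increments=[0,0,0,0,2,-0.1,1,0,0,0,0,1.5,0,1,0,0,0,0,0.8,0,1,0,0,0,0,0,0.5,1,0,0,0,0,0,0.6,1,0,0,0,0,0,0.6,1,0,0,0,0,0,0.6,1,0,0,0,0,0,0.6,1])

```text
clock: 14.02
position: [0.5358, 0.0206, 0.1808]
ee_rot: [0.47, -0.471, 0.528, -0.528]
contact_force: [-1.9, -0.3, 1.0]
width: -0.0003
```

arm_command(increments=[0,0,0,0,0,0.6,1,0,0,0,0,0,0.6,1,0,0,0,0,0,0,1])

```text
clock: 14.4
position: [0.5486, 0.0191, 0.1807]
ee_rot: [-0.471, 0.47, -0.527, 0.528]
contact_force: [-0.7, 1.3, 0.2]
width: 0.0001
```

```bash
python3 -c "
from h import *
to(-.039,-.025,.007)
im=vision.get_image('wrist');cv2.imwrite('pics/w9.png',im[:,:,::-1])"
```

```text
t 14.4 grasp rack x,y,tipz mm -78.7 -25.1 7.7 F [-0.7   1.29  0.23] w 0.0001
tool delta cm [-0.01  0.08  3.97]
turn [-0.0019 -0.0007  0.0001]
```

View pics/w9.png

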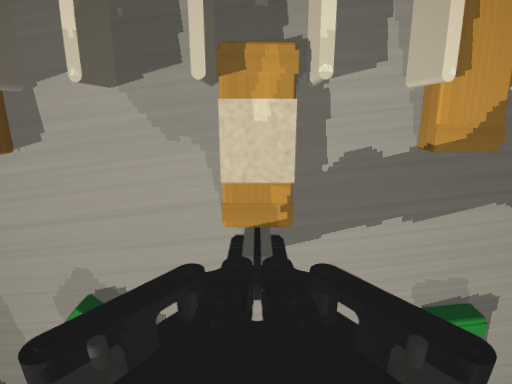

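The bar is entering the third gap straight and centred, front at (258,45) between the dividers at (200,70) and (323,70). Continuing.

arm_command(increments=[0,0,0,0,0,0.6,1,0,0,0,0,0,0.6,1,0,0,0,0,0,0.6,1,0,0,0,0,0,0.6,1,0,0,0,0,0,0.6,1,0,0,0,0,0,0.4,1,0,0,0,0,0,0,1])

```text
clock: 15.32
position: [0.5819, 0.0153, 0.1807]
ee_rot: [-0.471, 0.47, -0.527, 0.528]
contact_force: [-0.0, -0.6, -0.6]
width: 0.0001
```

```bash
python3 -c "
from h import *
to(-.039,-.025,.007)
im=vision.get_image('wrist');cv2.imwrite('pics/w10.png',im[:,:,::-1]);st()"
```

```text
t 15.32 grasp rack x,y,tipz mm -45.3 -25.1 7.7 F [-0.03 -0.62 -0.57] w 0.0001
tool delta cm [-0.01  0.07  0.63]
turn [-0.0009 -0.0007  0.0001]
t 15.38 grasp rack x,y,tipz mm -45.5 -25.1 7.7 F [0.35 0.25 0.72] w -0.0002
```

View pics/w10.png

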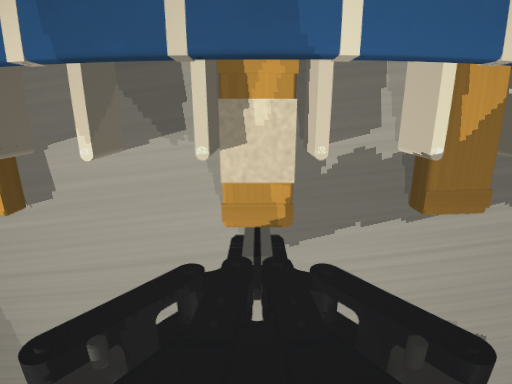

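The bar is well in, with its rear end at row 226 against row 213 for the home bar, so about 6 mm remain. Creeping until the force rises.

arm_command(increments=[0,0,0,0,0,0.2,1,0,0,0,0,0,0.2,1,0,0,0,0,0,0.1,1,0,0,0,0,0,0,1])

```text
clock: 15.88
position: [0.5865, 0.0148, 0.1807]
ee_rot: [-0.471, 0.471, -0.528, 0.528]
contact_force: [0.6, 0.7, -0.6]
width: -0.0002
```

arm_command(increments=[0,0,0,0,0,0.1,1,0,0,0,0,0,0,1])

```text
clock: 16.12
position: [0.5875, 0.0147, 0.1807]
ee_rot: [-0.471, 0.471, -0.528, 0.528]
contact_force: [-1.7, 0.4, 0.3]
width: 0.0001
```

arm_command(increments=[0,0,0,0,0,0.1,1,0,0,0,0,0,0,1])

```text
clock: 16.38
position: [0.5886, 0.0145, 0.1807]
ee_rot: [-0.471, 0.471, -0.528, 0.528]
contact_force: [0.2, 0.1, -0.9]
width: 0.0
```

arm_command(increments=[0,0,0,0,0,0.1,1,0,0,0,0,0,0,1])

```text
clock: 16.62
position: [0.5895, 0.0145, 0.1807]
ee_rot: [-0.471, 0.471, -0.528, 0.528]
contact_force: [0.4, 0.2, -0.5]
width: 0.0003
```

```bash
python3 -c "
from h import *
to(-.039,-.025,.007)
im=vision.get_image('wrist');cv2.imwrite('pics/w11.png',im[:,:,::-1]);st()"
```

```text
t 16.62 grasp rack x,y,tipz mm -37.7 -25.1 7.7 F [ 0.38  0.23 -0.48] w 0.0003
tool delta cm [-0.01  0.07 -0.13]
turn [-0.0004 -0.0007  0.0001]
t 16.68 grasp rack x,y,tipz mm -37.7 -25.1 7.7 F [-1.22 -0.8  -0.04] w 0.0004
```

View pics/w11.png

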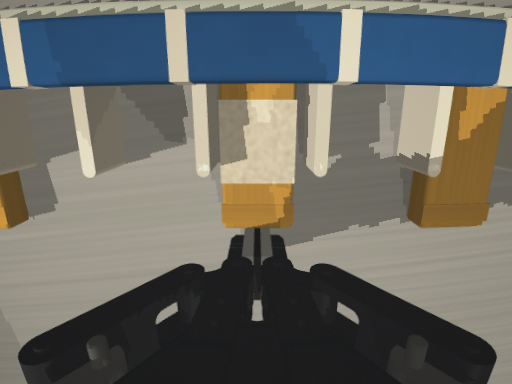

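It's now almost level with the neighbours, at rows 227 and 226. A few more 1 mm steps to find the stop.

arm_command(increments=[0,0,0,0,0,0.1,1,0,0,0,0,0,0,1])

```text
clock: 16.92
position: [0.5901, 0.0144, 0.1807]
ee_rot: [0.47, -0.471, 0.528, -0.528]
contact_force: [-2.0, -0.4, 1.0]
width: 0.0001
```

arm_command(increments=[0,0,0,0,0,0.1,1,0,0,0,0,0,0,1])

```text
clock: 17.18
position: [0.5905, 0.0143, 0.1806]
ee_rot: [0.47, -0.471, 0.528, -0.527]
contact_force: [-6.5, 0.5, 4.4]
width: -0.0002
```

Force rose to 6.5 N and the motion stalled, so the bar is against the back stop. Backing straight off, then up and clear.

arm_command(increments=[0,0,0,0,0,-0.5,1,0,0,0,0,0,-1.5,1,0,0,0,0,0,-2,1,0,0,0,0,-3,-3,1,0,0,0,0,-4,-4,1,0,0,0,0,-4,-4,1,0,0,0,0,-4,-4,1,0,0,0,0,0,0,1])

```text
clock: 18.18
position: [0.4002, 0.0363, 0.3332]
ee_rot: [-0.472, 0.469, -0.526, 0.529]
contact_force: [0.5, 0.0, 0.3]
width: 0.0001
```

arm_command(increments=[0,0,0,0,-3,-4,1,0,0,0,0,-3,-4,1,0,0,0,0,0,0,1,0,0,0,0,0,0,1])

```text
clock: 18.68
position: [0.3237, 0.0449, 0.3901]
ee_rot: [-0.471, 0.47, -0.527, 0.528]
contact_force: [-0.6, 0.6, -0.0]
width: -0.0002
```

```bash
python3 -c "
from h import *
st()
im=vision.get_image('top');p=vision.camera_params('top');cv2.imwrite('pics/t12.png',cv2.resize(im[100:260,150:350,::-1],(750,600),interpolation=cv2.INTER_CUBIC))
h=cv2.cvtColor(im,cv2.COLOR_RGB2HSV);m=cv2.inRange(h,(8,120,80),(28,255,255));m[:110]=0;m[230:]=0;m[:,:150]=0;m[:,350:]=0
n,l,s,c=cv2.connectedComponentsWithStats(m)
for i in range(1,n):
  if s[i,4]>15:
    q=np.argwhere(l==i)[:,::-1];d=(cast(p,q,.016)[:,:2]-O)*1000;R=cv2.minAreaRect(np.c_[d@xr,d@yr].astype(np.float32));print(c[i].round(1),'xmin',(d@xr).min().round(1),np.round(R[0],1),np.round(R[1],1),round(R[2],1))
im=vision.get_image('scene');cv2.imwrite('pics/s12.png',cv2.resize(im[130:300,210:410,::-1],(700,595),interpolation=cv2.INTER_CUBIC))"
```

```text
t 18.68 grasp rack x,y,tipz mm -305.2 -24.9 217.1 F [-0.58  0.55 -0.04] w -0.0002
[182.7 146.9] xmin -29.6 [  8.2 130.8] [75.6 36.6] 0.2
[243.5 140.4] xmin 38.8 [ 42.3 -24.2] [ 7.9 33.7] 6.6
[282.  157.9] xmin -28.5 [   9.2 -128.3] [75.3 36.3] 1.0
[240.8 162.2] xmin -27.9 [-15.  -23.6] [25.8 35.6] 0.2
```

View pics/t12.png

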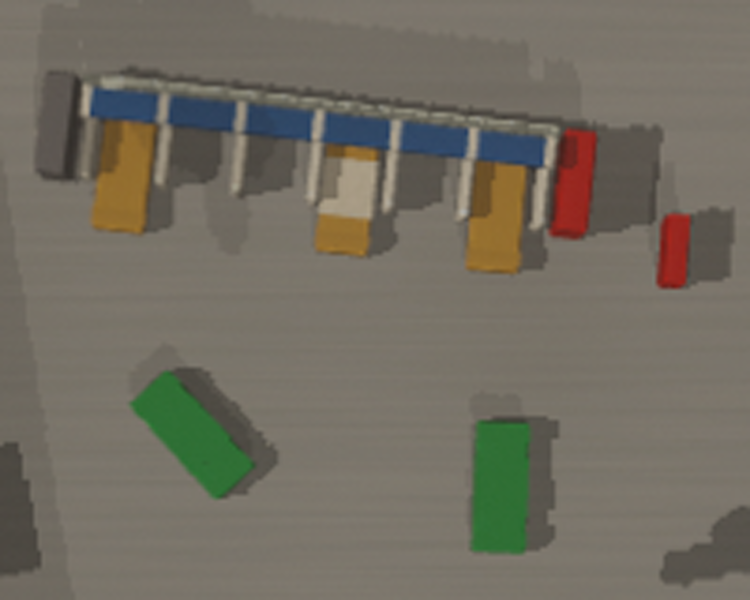

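View pics/s12.png

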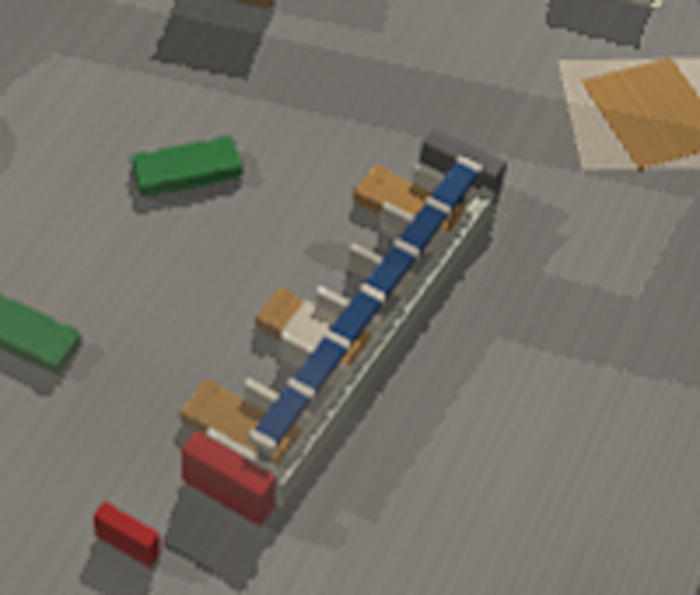

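The banded bar sits straight in the third gap from the red end. Its rear is at rack x = -27.9 mm (-28 is home) and its centre at y = -24, and it is in line with the other home bars. Rail, neighbours and surroundings look unchanged and the arm is clear, so I'm handing in.

```bash
python3 -c "
from rig import ticket
print(ticket.sign_off())"
```

```text
the job is handed in; nothing more can be done
None
```

The job is handed in, and my last checks found nothing wrong; the sign-off reported no verdict.

- **Rail:** with the fingers shut I slid along the blue rail from the red (right) end. It was pressed about 4 mm, at 2.5–4 N, at rack y = -129, -77 and -27 mm, which are the first, second and third gaps. I went no farther along it.
- **Bar:** I first pushed the bar until it was nearly straight. It would then have caught the left divider, so I nudged it sideways about 5 mm. After that I pushed it flat into the third gap until it stalled against the back stop at 6.5 N.
- **Final position:** the top camera puts its rear at rack x = -27.9 mm (-28 is home). Its centre is at y of about -24 mm (gap middle -26), with about 0.2° of turn.
- **Surroundings:** both neighbouring bars measured at the same image positions as at the start, and the rail looked fully up. I did not re-measure the stack and knife, but the tool never went near them. The arm finished well clear.
- **Disagreements:** the scene and top cameras differed by up to 2 mm on the rail. The wrist camera read the dividers about 1.5 mm off in y and about 5 mm off in x. Neither affected the result.

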